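# Clamp the well plate and hold the four-channel pipette over it

### The arm

A 6-joint arm with a two-finger parallel gripper is mounted at the origin on the work surface. World frame = base frame: x ahead of the robot, y to its left, z up, the work surface at z = 0. Lengths are in m, angles in degrees, forces in N, time in s.
With the tool pointing down it reaches from about 0.325 to 0.9 m from the base axis. Payload 6.1 kg.
Tool frame: the origin (TCP) lies midway between the tips of the shut fingers; the grasp point (between the pads) lies 19 mm behind it; z points along the fingers, y is the line along which they close (so a half turn about z gives the same grasp; the last joint's range is limited). The gripper opens to 87 mm and grips with 3 to 60 N. Pads are 19 mm wide; open, the fingers measure 117 mm over their backs; the gripper's body (75 mm by 190 mm) begins 51 mm behind the grasp point.
Start: joints at [65.655, 12.628, 87.462, -0, 79.91, -7.225], TCP at [0.184, 0.597, 0.223] pointing down, gripper open.
Joint ranges: [-170.65, 170.65], [-52.31, 119.04], [5.05, 147.46], [-71.25, 251.25], [11.57, 151.72], [-153.62, 153.62]. Speed limits (degrees/s): [147.25, 147.25, 172.46, 180, 180, 180].

### API

Orientations are given as a 3x3 rotation matrix whose columns are the frame's x, y, z axes.
In Python, from rig import ctrl gives the robot as it stands.
- The arm moves only by the shell command python3 -m pendant 'ROWS' [FORCE]. ROWS is text: rows parted by semicolons, each of 7 numbers parted by spaces: the shift along the tool's x, y, z in mm, then the turn, a rotation vector about the tool's x, y, z in degrees, then the opening, from -1 (shut) to 1 (fully open). In form: dx dy dz rx ry rz jaw; .... A call has 1 to 20 rows; each row is the pose to reach, as a shift and turn from the pose commanded when the call began, along the tool's axes at that moment; what a row does not reach only later rows make up. A row lasts 1/10 s, in which the tool goes at most 50 mm and 8.59 degrees, less where a joint would pass 70% of its speed; a pose out of reach is approached as far as the arm can. A call with a gripper value outside its range is refused whole. The fingers move at their own pace and stop on an object; FORCE is the grip in N (left out, the last holds). Time passes only in rows, so rows that repeat a pose let the fingers close. It gives the time, the measured TCP pose, the force and the opening at its end, in the units of the state.
- ctrl.get_state(): the state, without advancing time (a new reading comes with each control period).
- ctrl.get_image(name): name is "scene" or "top"; returns a dict with "pixels" (420x560x3 uint8, red, green, blue), "fovy" (degrees; the focal length in pixels is half the picture's height over the tangent of half this angle, whatever the lens; pixels are square), "cx", "cy" (the principal point, pixels), "R" (3x3) and "t" (3): a world point X has camera coordinates R X + t. Camera axes: x right, y down, z forward; pixel columns grow to the right and rows downward; lengths in m; the calibration is good to about 2 mm. A picture is of the moment at which its call begins. There is no depth.
- ctrl.sign_off(): hands the job in, once; it reports no verdict.
The state is a dict: "clock": time; "joint_pos": joint angles; "qvel": joint speeds; "joint_torque": joint torques, N m; "eef_pos": TCP position; "eef_rot": TCP orientation; "contact_force": force on the tool from outside, world axes, zero at the start; "ft_torque": the same for the moment, N m; "finger_gap": opening from 0.0 (shut) to 1.0 (fully open).
Only numpy, scipy, OpenCV 4.12 (cv2) and the standard library are available. Lean on these libraries where they do the work, as an engineer would, in place of code of your own. Each camera call takes 0.05 s, during which the arm holds its last target. There are 200 camera calls.

### The job

On the plate shaker, slide the loose clamp jaw up until it holds the 24-well plate home against the fixed end stop, and lock it by turning its wing knob clockwise as far as it goes. Then take the four-channel pipette out of its stand, carry it over the tube rack, and finish while holding it still and upright with its four tips less than a centimetre above the end row of four wells farthest from the clamp, one tip over the middle of each well. Never touch the plate with the pipette, and leave the tube rack, tip box and bottle where they are.

Things in the scene. Friction and masses are not known exactly. Their poses are not given: they have to be found in the camera images.
- shaker: Plate shaker fixed to the bench, 200 (x) x 270 (y) x 58 mm, white, blue panel at its front (-x); origin: centre of underside. On its flat black platform, 58 mm above the bench, the plate lies between two side guides (89 mm apart, 8 mm high, along the shaker's y), with a fixed end stop at the -y end and the sliding clamp jaw at the +y end
- stop_face (a point): Middle of the foot of the fixed aluminium end stop's face that the plate is to rest against, at (0, -0.078, 0.058) in the shaker's frame; axes as the shaker's. The stop is 100 mm long along x and 14 mm high
- clamp_jaw (a joint): Position of the sliding jaw in m: 0 = fully back, growing as it moves towards the shaker's -y, to the plate; travel ends at 0.050. With the plate home the jaw meets it at 0.040. Starts between 0 and 0.020. Slides with 1 to 2 N while the knob is slack (below 0.8 rad); holds against some 20 N when it is tight
- jaw_face (a point): Middle of the jaw's face that meets the plate, 10 mm above the platform; axes as the shaker's. The jaw is an aluminium block 78 (x) x 40 (y) x 16 mm (22 mm at its front edge). The knob's axis is 20 mm behind this face (+y): at y = 0.1098 minus the jaw's joint value in the shaker's frame, x = 0
- clamp_knob (a joint): Angle of the wing knob in rad: 0 = slack, growing clockwise seen from above, to a stop at 1.45 (locked). Starts between 0 and 0.3. Light to turn (0.1 N m), stays where it is left. At 0 the wing lies along the shaker's x
- knob_grip (a point): Grip point on the axis of the black wing knob on the jaw, mid-height of the wing, 102 mm above the bench. The wing is a bar 52 mm along this point's x, 13 mm thick along y, 22 mm high (11 mm above and below this point); under it only hub and jaw. The axes turn with the knob. Holding the knob one can slide the jaw up to the plate and then turn the knob in the same grip
- plate: White 24-well plate lying loose on the platform, 85.5 (x) x 127.8 (y) x 22 mm, about 100 g; origin: centre of underside; axes as the shaker's (to 1 degree). Square wells 16 x 16 mm, 15 mm deep, 18 mm apart: 4 along x, 6 rows along y. Starts 3 to 15 mm short of the end stop; home, its origin is at y = -0.0141 in the shaker's frame
- well_row (a point): Centre of the target row: the end row of four wells, nearest the end stop and farthest from the clamp; at rim height, (0, -0.045, 0.022) in the plate's frame, axes as the plate's. Its wells lie at x = -27, -9, 9 and 27 mm. With the plate home this point is at (0, -0.0591, 0.080) in the shaker's frame
- stand: Pipette stand fixed to the bench; origin on the bench under the hanging pipette. White base 170 x 130 x 10 mm, steel post at x = +0.075 (cap top 182 mm high), grey fork of two prongs from the post towards -x, ending at x = -0.027: gap 29 mm, each 10 mm wide, tops 170 mm above the bench, lips at the open ends 4 mm higher
- pipette: Four-channel pipette, about 180 g, hanging upright by its collar; origin: centre of the row of tip ends, 20 mm above the bench as it hangs; z up. Tips at y = -27, -9, 9, 27 mm, 36 mm long; manifold 22 (x) x 78 (y) mm at z 40 to 83; shaft 21 mm across; collar 45 mm across at z 150 to 155; plunger top at z 253. A half turn about z makes no difference to the job
- pipette_grip (a point): Point on the pipette's axis where to grip the handle, 208 mm above the tip ends; axes as the pipette's. Handle 32 (x) x 30 (y) mm, z 155 to 238 in the pipette's frame; finger rest sticking out to x = +43 mm at z 227 to 233. Grip across y. To take it out, lift it 5 to 25 mm over the lips and draw it 80 mm towards the stand's -x before raising it (the manifold is wider than the fork)
- tube_rack: Bystander between shaker and stand: rack 230 (x) x 56 (y) mm with capped tubes, 83 mm high, loose; origin: centre of underside
- tip_box: Bystander: closed box of pipette tips, 86 x 124 x 67 mm, loose; origin: centre of underside
- reagent_bottle: Bystander: capped amber bottle, 64 mm across, 130 mm high, loose; origin: centre of underside

How it is judged:
By the outcome, as a careful person would: the job done as asked, in the order asked, and still so for the second after the job is handed in, while the arm keeps its last pose, push and grip.
It also fails if it takes over 59 s, if anything falls off the work surface, if the arm or the gripper's body presses on something with over 40 N, if the wrist force passes 120 N, or if a joint passes its speed limit or range.

## Working session

There is one attempt and no reset: what is moved stays moved. The work goes in short steps, Python scripts to look and compute and a shell command to move; the robot and the scene stay as the last step left them, time stands still between calls to the robot, and variables do not carry over. Pictures are saved under pics/ and viewed, on a budget of 10 in all, crops included, one or two more only if the job needs it, and the job is handed in when it is done.

```bash
mkdir -p pics; ls; python3 - <<'E'
from rig import ctrl
import cv2,json
for n in("scene","top"):
    i=ctrl.get_image(n); cv2.imwrite(f"pics/{n}0.png",i["pixels"][:,:,::-1]); print(n,i["fovy"],i["cx"],i["cy"],i["R"],i["t"])
s=ctrl.get_state(); print(s)
E
```

```text
pics
scene 54.929698384700046 276.2206923422212 213.67867367613565 [[ 0.58555635  0.81042441 -0.01833118]
 [ 0.47076602 -0.35837823 -0.80619129]
 [-0.6599266   0.46344074 -0.59137092]] [-0.35662061 -0.16141627  1.43128043]
top 53.71865272891202 279.08950316990666 201.26494610848687 [[ 0.00560554 -0.99988333 -0.01420914]
 [-0.9952921  -0.00420377 -0.09682958]
 [ 0.09675855  0.01468503 -0.99519954]] [0.02234221 0.63344091 1.0534803 ]
{'clock': 0.1, 'joint_pos': array([ 6.56556403e+01,  1.26720828e+01,  8.75176992e+01, -1.75938876e-03,
        7.99118529e+01, -7.22375908e+00]), 'qvel': array([ 0.01339475, -0.02597509, -0.19963401, -0.07337742,  0.00029592,
       -0.00598565]), 'joint_torque': array([ 1.79118084e-03, -4.95947278e+01, -3.88517082e+01,  7.02309469e-02,
        5.15262934e-02, -8.23937398e-05]), 'eef_pos': array([0.18375868, 0.59679148, 0.22154592]), 'eef_rot': array([[-9.55688755e-01,  2.94378173e-01, -7.03677602e-04],
       [ 2.94378951e-01,  9.55687387e-01, -1.62860192e-03],
       [ 1.93070950e-04, -1.76358442e-03, -9.99998426e-01]]), 'contact_force': array([ 0.21998792, -0.49403596, -0.47249783]), 'ft_torque': array([ 0.05629745,  0.04718365, -0.01859334]), 'finger_gap': 1.0004556968158869}
```

View pics/scene0.png

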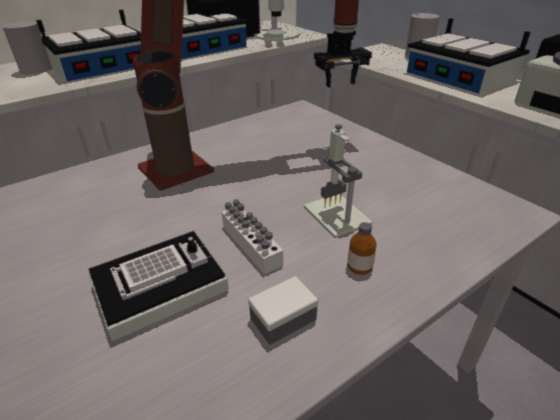

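View pics/top0.png

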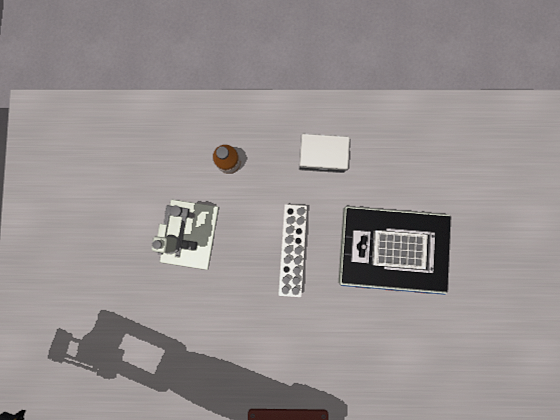

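The scene shows the shaker at about (160,280), rack (250,235), stand (340,190), bottle (362,250) and tip box (283,308). In the top view the shaker is at (395,250) with its jaw on the left, the rack is at (293,250) and the stand at (190,235), with its fork opening toward the lower left. Next I'll view enlarged crops.

```bash
python3 - <<'E'
import cv2
i=cv2.imread("pics/top0.png")
c=cv2.resize(i[200:298,335:460],None,fx=6.4,fy=6.1,interpolation=cv2.INTER_CUBIC)
c=cv2.resize(i[200:297,335:460],None,fx=6,fy=6,interpolation=cv2.INTER_CUBIC);cv2.imwrite("pics/c1.png",c)
c=cv2.resize(i[192:276,140:225],None,fx=7,fy=7,interpolation=cv2.INTER_CUBIC)
j=cv2.imread("pics/scene0.png")
cv2.imwrite("pics/c2.png",c)
E
```

```text
(no output)
```

View pics/c1.png

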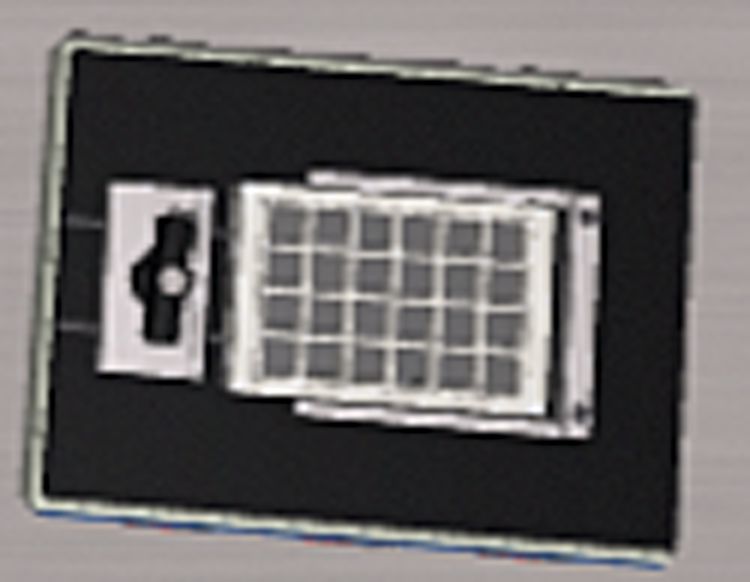

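View pics/c2.png

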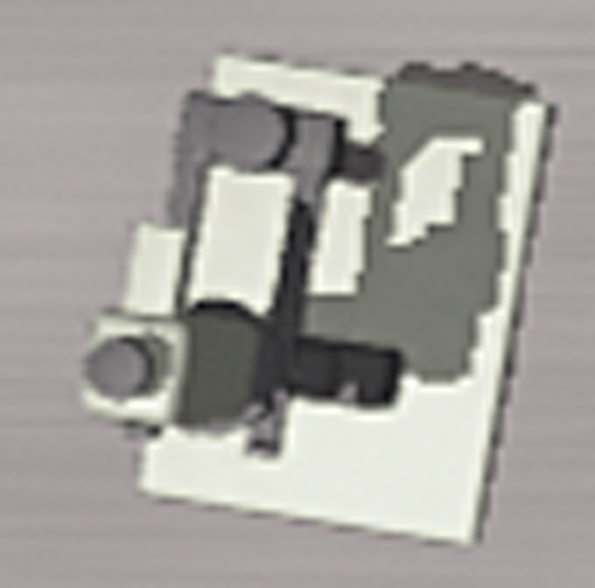

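Crop 1 (6x, offset 335,200) shows the platform corners at (68,50), (692,98), (668,552), (40,500), the jaw at (155,280) and the wing running (178,213)-(160,342). Crop 2 (7x, offset 140,192) shows the stand base corners at (215,60), (548,105), (477,540), (140,490), the plunger at (125,365) and the post cap at (250,130).

```bash
cat > h.py <<'E'
import numpy as np
from scipy.optimize import least_squares
class Cam:
    def __init__(s,i): 
        s.f=i["pixels"].shape[0]/2/np.tan(np.radians(i["fovy"]/2)); s.c=np.array([i["cx"],i["cy"]]); s.R=np.array(i["R"]); s.t=np.array(i["t"])
    def proj(s,X):
        c=np.atleast_2d(X)@s.R.T+s.t; return s.f*c[:,:2]/c[:,2:]+s.c
    def ray(s,uv,z):
        d=s.R.T@np.r_[(np.array(uv)-s.c)/s.f,1]; o=-s.R.T@s.t; return o+d*(z-o[2])/d[2]
def Rz(a): return np.array([[np.cos(a),-np.sin(a),0],[np.sin(a),np.cos(a),0],[0,0,1]])
def W(p,L): return np.atleast_2d(L)@Rz(p[2]).T+np.r_[p[0],p[1],0]
def fit(obs,x0):  # obs: list (cam, local, uv)
    r=least_squares(lambda p: np.ravel([c.proj(W(p,l))[0]-uv for c,l,uv in obs]),x0); return r.x,r.fun.reshape(-1,2)
def crop(uv,s,o): return (np.array(uv)+.5)/s-.5+np.array(o)
def delta(state,pos=None,yaw=None):
    """tool-frame shift (mm) and rz (deg) from the measured pose to TCP pos, tool-y yaw (deg)"""
    R=np.array(state["eef_rot"]); y0=np.degrees(np.arctan2(R[1,1],R[0,1]))
    return (R.T@(np.array(pos)-state["eef_pos"])*1000).round(1), y0, None if yaw is None else round(-(yaw-y0),1)
E
cat > a.py <<'E'
from h import *; from rig import ctrl
T=Cam(ctrl.get_image("top")); np.set_printoptions(precision=4,suppress=True)
c1=lambda *u: crop(u,6,(335,200)); c2=lambda *u: crop(u,7,(140,192))
sh=[(T,(.1,.135,.058),c1(64,42)),(T,(.1,-.135,.058),c1(692,93)),(T,(-.1,-.135,.058),c1(668,555)),(T,(-.1,.135,.058),c1(36,505))]
p,r=fit(sh,[.5,-.3,0]); print("shaker",p,np.degrees(p[2])); print(r)
inv=lambda q:(Rz(p[2]).T@(q-np.r_[p[0],p[1],0]))
for n,u,z in [("stop TL",(575,195),.072),("stop BL",(560,432),.072),("jawTR",(212,188),.08),("jawBR",(203,380),.08),("jawTL",(108,183),.074),("jawBL",(100,372),.074),("knob",(169,278),.113)]: 
    q=T.ray(c1(*u),z); print(n,inv(q),q)
wl=[(T,(.027,.045,.080),c1(287,222)),(T,(.027,-.045,.080),c1(508,240)),(T,(-.027,-.045,.080),c1(502,374)),(T,(-.027,.045,.080),c1(280,356))]
pp,r=fit(wl,p); print("plate",pp,inv(np.r_[pp[:2],.058])); print(r)
bs=[(T,(.085,.065,.01),c2(215,60)),(T,(.085,-.065,.01),c2(548,105)),(T,(-.085,-.065,.01),c2(477,540)),(T,(-.085,.065,.01),c2(140,490))]
b,r=fit(bs,[.5,.3,0]); print("base",b,np.degrees(b[2])); print(r)
print("plunger",T.ray(c2(122,365),.273),"post",T.ray(c2(252,132),.182))
E
python3 a.py
```

```text
shaker [ 0.5116 -0.2674 -0.0752] -4.307639938802775
[[-1.1195 -1.43  ]
 [ 1.0615 -1.4731]
 [ 1.7441  1.7321]
 [-1.721   0.9941]]
stop TL [ 0.0486 -0.0808  0.072 ] [ 0.554  -0.3516  0.072 ]
stop BL [-0.0489 -0.0791  0.072 ] [ 0.4569 -0.3426  0.072 ]
jawTR [0.0391 0.0704 0.08  ] [ 0.5559 -0.2002  0.08  ]
jawBR [-0.0394  0.0694  0.08  ] [ 0.4775 -0.1953  0.08  ]
jawTL [0.038  0.1122 0.074 ] [ 0.5579 -0.1584  0.074 ]
jawBL [-0.0398  0.1105  0.074 ] [ 0.4802 -0.1542  0.074 ]
knob [0.0007 0.0919 0.113 ] [ 0.5192 -0.1758  0.113 ]
plate [ 0.5114 -0.2739 -0.0741] [ 0.0002 -0.0064  0.058 ]
[[ 0.1264  0.1904]
 [-0.0728  0.1057]
 [-0.1175 -0.1593]
 [ 0.0649 -0.132 ]]
base [ 0.5471  0.2647 -0.1388] -7.952389133392056
[[-0.0912 -1.1541]
 [ 0.1854 -0.679 ]
 [ 0.1351  0.924 ]
 [-0.2336  0.851 ]]
plunger [0.5227 0.2677 0.273 ] post [0.5969 0.2563 0.182 ]
```

```bash
python3 - <<'E'
from h import *; from rig import ctrl
s=ctrl.get_state(); print(delta(s,[.5192,-.1758,.20],81.3))
E
```

```text
(array([-548. , -639.7,   22.5]), np.float64(72.88254736493502), np.float64(-8.4))
```

```bash
r="-548 -640 22 0 0 -8.4 1"; python3 -m pendant '-548 -640 22 0 0 -8.4 1;-548 -640 22 0 0 -8.4 1;-548 -640 22 0 0 -8.4 1;-548 -640 22 0 0 -8.4 1;-548 -640 22 0 0 -8.4 1;-548 -640 22 0 0 -8.4 1;-548 -640 22 0 0 -8.4 1;-548 -640 22 0 0 -8.4 1;-548 -640 22 0 0 -8.4 1;-548 -640 22 0 0 -8.4 1;-548 -640 22 0 0 -8.4 1;-548 -640 22 0 0 -8.4 1;-548 -640 22 0 0 -8.4 1;-548 -640 22 0 0 -8.4 1;-548 -640 22 0 0 -8.4 1;-548 -640 22 0 0 -8.4 1;-548 -640 22 0 0 -8.4 1;-548 -640 22 0 0 -8.4 1;-548 -640 22 0 0 -8.4 1;-548 -640 22 0 0 -8.4 1' 20
python3 - <<'E'
from h import *; from rig import ctrl
s=ctrl.get_state(); print(delta(s,[.5192,-.1758,.088],81.3))
E
```

```text
clock: 2.15
eef_pos: [0.5188, -0.1747, 0.2002]
eef_rot: [[-0.989, 0.151, -0.001], [0.151, 0.989, 0.001], [0.001, 0.001, -1.0]]
contact_force: [-0.4, 0.2, 0.5]
finger_gap: 0.996
(array([ -0.7,  -1.1, 112.2]), np.float64(81.30846265871965), np.float64(0.0))
```

```bash
python3 -m pendant '-1 -1 25 0 0 0 1;-1 -1 50 0 0 0 1;-1 -1 75 0 0 0 1;-1 -1 90 0 0 0 1;-1 -1 102 0 0 0 1;-1 -1 112 0 0 0 1;-1 -1 112 0 0 0 1;-1 -1 112 0 0 0 -0.7;-1 -1 112 0 0 0 -0.7;-1 -1 112 0 0 0 -0.7;-1 -1 112 0 0 0 -1;-1 -1 112 0 0 0 -1;-1 -1 112 0 0 0 -1;-1 -1 112 0 0 0 -1;-1 -1 112 0 0 0 -1;-1 -1 112 0 0 0 -1' 20
python3 - <<'E'
from rig import ctrl
import cv2
i=ctrl.get_image("top");cv2.imwrite("pics/c3.png",cv2.resize(i["pixels"][190:297,335:460,::-1],None,fx=5,fy=5,interpolation=cv2.INTER_CUBIC))
E
```

```text
clock: 3.75
eef_pos: [0.52, -0.1769, 0.0885]
eef_rot: [[-0.988, 0.152, -0.0], [0.152, 0.988, -0.0], [0.0, -0.0, -1.0]]
contact_force: [-1.4, 1.6, 1.1]
finger_gap: 0.263
```

View pics/c3.png

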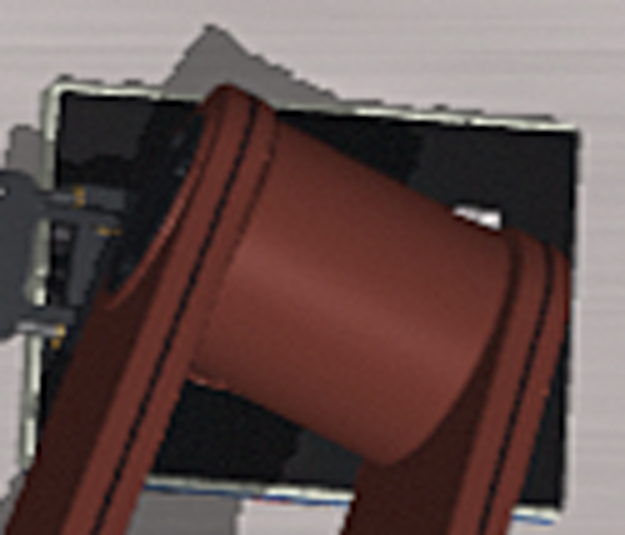

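The arm hides the knob in this view. The gap of 0.263 is larger than the expected 0.15, so I'll let the fingers finish closing.

```bash
python3 -m pendant '0 0 0 0 0 0 -1;0 0 0 0 0 0 -1;0 0 0 0 0 0 -1;0 0 0 0 0 0 -1' 20
```

```text
clock: 4.2
eef_pos: [0.5201, -0.1769, 0.0885]
eef_rot: [[-0.988, 0.152, -0.0], [0.152, 0.988, -0.0], [0.0, -0.0, -1.0]]
contact_force: [-1.9, -1.2, 0.6]
finger_gap: 0.257
```

```bash
python3 -m pendant '0 0 0 0 0 0 0;0 0 0 0 0 0 0;0 0 -4 0 0 0 0;0 0 -8 0 0 0 0;0 0 -8 0 0 0 -1;0 0 -8 0 0 0 -1;0 0 -8 0 0 0 -1;0 0 -8 0 0 0 -1;0 0 -8 0 0 0 -1;0 0 -8 0 0 0 -1;0 0 -8 0 0 0 -1' 20
```

```text
clock: 5.3
eef_pos: [0.52, -0.1768, 0.0964]
eef_rot: [[-0.988, 0.152, -0.0], [0.152, 0.988, 0.0], [0.0, 0.0, -1.0]]
contact_force: [-0.5, -0.0, -0.7]
finger_gap: 0.15
```

Now the fingers are on the 13 mm wing. Next is sliding the jaw.

```bash
python3 -m pendant '-0.3 -4 0 0 0 0 -1;-0.6 -8 0 0 0 0 -1;-0.9 -12 0 0 0 0 -1;-1.2 -15 0 0 0 0 -1;-1.3 -17 0 0 0 0 -1;-1.3 -17 0 0 0 0 -1' 25; python3 -m pendant '-0.1 -1 0 0 0 0 -1;-0.2 -2 0 0 0 0 -1;-0.2 -2 0 0 0 0 -1';python3 -m pendant '-0.1 -1 0 0 0 0 -1;-0.2 -2 0 0 0 0 -1;-0.2 -2 0 0 0 0 -1'
```

```text
clock: 5.9
eef_pos: [0.5187, -0.1942, 0.0964]
eef_rot: [[-0.988, 0.152, -0.0], [0.152, 0.988, -0.0], [0.0, -0.0, -1.0]]
contact_force: [-0.6, -0.1, -1.7]
finger_gap: 0.145
clock: 6.2
eef_pos: [0.5186, -0.1957, 0.0964]
eef_rot: [[-0.988, 0.152, -0.0], [0.152, 0.988, 0.0], [0.0, 0.0, -1.0]]
contact_force: [-0.6, 2.8, -0.1]
finger_gap: 0.145
clock: 6.5
eef_pos: [0.5184, -0.198, 0.0964]
eef_rot: [[-0.988, 0.152, -0.0], [0.152, 0.988, -0.0], [0.0, -0.0, -1.0]]
contact_force: [-2.1, 2.1, -1.0]
finger_gap: 0.145
```

```bash
for k in 1; do python3 -m pendant '-0.1 -1 0 0 0 0 -1;-0.1 -1 0 0 0 0 -1'; python3 -m pendant '-0.1 -1 0 0 0 0 -1;-0.1 -1 0 0 0 0 -1';python3 -m pendant '-0.1 -1 0 0 0 0 -1;-0.1 -1 0 0 0 0 -1'; done | grep -E "eef_pos|force"
```

```text
eef_pos: [0.5184, -0.1989, 0.0964]
contact_force: [-1.1, 1.7, -1.0]
eef_pos: [0.5183, -0.1999, 0.0964]
contact_force: [-1.0, 1.1, -1.4]
eef_pos: [0.5182, -0.2009, 0.0964]
contact_force: [-2.0, 1.9, -1.9]
```

```bash
for k in 1; do python3 -m pendant '-0.1 -1 0 0 0 0 -1;-0.1 -1 0 0 0 0 -1'; python3 -m pendant '-0.1 -1 0 0 0 0 -1;-0.1 -1 0 0 0 0 -1';python3 -m pendant '-0.1 -1 0 0 0 0 -1;-0.1 -1 0 0 0 0 -1'; done | grep -E "eef_pos|force"
```

```text
eef_pos: [0.5182, -0.2019, 0.0964]
contact_force: [-3.3, 2.1, -1.1]
eef_pos: [0.5182, -0.2021, 0.0964]
contact_force: [-3.1, 4.9, 0.1]
eef_pos: [0.5182, -0.2022, 0.0964]
contact_force: [-3.0, 8.1, 1.6]
```

The jaw has reached the plate and the plate has reached the stop: force rises at y = -0.202. Now I'll turn the knob clockwise while keeping the push.

```bash
python3 -m pendant '0 0 0 0 0 6 -1;0 0 0 0 0 12 -1;0 0 0 0 0 18 -1;0 0 0 0 0 24 -1;0 0 0 0 0 30 -1;0 0 0 0 0 36 -1;0 0 0 0 0 42 -1;0 0 0 0 0 48 -1;0 0 0 0 0 54 -1;0 0 0 0 0 60 -1;0 0 0 0 0 66 -1;0 0 0 0 0 72 -1;0 0 0 0 0 76 -1;0 0 0 0 0 78 -1;0 0 0 0 0 78 -1'; python3 -c "
from rig import ctrl;print(ctrl.get_state()['ft_torque'])"
```

```text
clock: 9.2
eef_pos: [0.5171, -0.2033, 0.0965]
eef_rot: [[-0.056, 0.998, -0.003], [0.998, 0.056, 0.001], [0.001, -0.003, -1.0]]
contact_force: [-7.8, 4.4, 3.4]
finger_gap: 0.148
[ 0.71766833  1.40863255 -0.00738029]
```

```bash
python3 -m pendant '1 1 0 0 0 2 -1;1 1 0 0 0 4 -1;1 1 0 0 0 4 -1'; python3 -c "
from rig import ctrl;print(ctrl.get_state()['ft_torque'])"; python3 -m pendant '0 0 0 0 0 3 -1;0 0 0 0 0 5 -1;0 0 0 0 0 5 -1';python3 -c "
from rig import ctrl;print(ctrl.get_state()['ft_torque'])"
```

```text
clock: 9.5
eef_pos: [0.5172, -0.2032, 0.0965]
eef_rot: [[0.012, 1.0, -0.005], [1.0, -0.012, -0.001], [-0.001, -0.005, -1.0]]
contact_force: [-9.8, 1.6, 5.0]
finger_gap: 0.147
[0.06583151 1.90867883 0.55390502]
clock: 9.8
eef_pos: [0.5172, -0.2036, 0.0964]
eef_rot: [[0.099, 0.995, -0.005], [0.995, -0.099, -0.001], [-0.002, -0.005, -1.0]]
contact_force: [-11.0, -0.6, 4.1]
finger_gap: 0.161
[-0.16087073  1.90602863  0.69274744]
```

The moment climbed to 0.69 N m and then the pads slipped, so the knob is at its stop. I'll release it, lift, and move toward the pipette.

```bash
python3 -m pendant '0 0 0 0 0 0 0.2;0 0 0 0 0 0 0.2;0 0 0 0 0 0 0.2;0 0 0 0 0 0 0.2;0 0 -20 0 0 0 0.2;0 0 -50 0 0 0 1;0 0 -100 0 0 0 1;0 0 -150 0 0 0 1;0 0 -210 0 0 0 1;0 0 -210 0 0 0 1;0 0 -210 0 0 0 1'
python3 - <<'E'
from h import *; from rig import ctrl
s=ctrl.get_state(); print(delta(s,[.42,.2677,.31],81.5))
E
```

```text
clock: 10.9
eef_pos: [0.5209, -0.2035, 0.31]
eef_rot: [[0.099, 0.995, 0.006], [0.995, -0.099, -0.003], [-0.003, 0.006, -1.0]]
contact_force: [-0.2, -0.7, -0.6]
finger_gap: 0.981
(array([ 458.8, -147.2,   -2.2]), np.float64(-5.706983967962732), np.float64(-87.2))
```

```bash
python3 -m pendant '459 -147 -2 0 0 -87.2 1;459 -147 -2 0 0 -87.2 1;459 -147 -2 0 0 -87.2 1;459 -147 -2 0 0 -87.2 1;459 -147 -2 0 0 -87.2 1;459 -147 -2 0 0 -87.2 1;459 -147 -2 0 0 -87.2 1;459 -147 -2 0 0 -87.2 1;459 -147 -2 0 0 -87.2 1;459 -147 -2 0 0 -87.2 1;459 -147 -2 0 0 -87.2 1;459 -147 -2 0 0 -87.2 1;459 -147 -2 0 0 -87.2 1;459 -147 -2 0 0 -87.2 1;459 -147 -2 0 0 -87.2 1'
python3 - <<'E'
from h import *; from rig import ctrl
import cv2
from scipy.spatial.transform import Rotation as Ro
s=ctrl.get_state(); print(delta(s,[.5227,.2677,.31],81.5))
R=np.array(s["eef_rot"]);a=np.radians(81.5);y=np.r_[np.cos(a),np.sin(a),0];z=np.r_[0,0,-1];Rt=np.c_[np.cross(y,z),y,z]
print(Ro.from_matrix(R.T@Rt).as_rotvec(degrees=True), s["joint_pos"])
t=ctrl.get_image("top")["pixels"][:,:,::-1]; c=ctrl.get_image("scene")["pixels"][:,:,::-1]
cv2.imwrite("pics/t4.png",t);cv2.imwrite("pics/s4.png",c)
A=cv2.resize(t[200:297,335:460],None,fx=6,fy=6,interpolation=cv2.INTER_CUBIC)
B=cv2.resize(c[110:240,290:385],(425,582),interpolation=cv2.INTER_CUBIC)
cv2.imwrite("pics/c4.png",A); cv2.imwrite("pics/c5.png",B)
E
```

```text
clock: 12.4
eef_pos: [0.4191, 0.2675, 0.3084]
eef_rot: [[-0.989, 0.151, -0.0], [0.151, 0.989, -0.0], [0.0, -0.0, -1.0]]
contact_force: [0.3, 0.3, -0.4]
finger_gap: 1.002
(array([-102.3,   15.8,   -1.6]), np.float64(81.3287883371006), np.float64(-0.2))
[-0.01273991 -0.00550971 -0.17121227] [ 2.34603655e+01 -7.66614301e+00  9.92999593e+01 -7.87834324e-03
  8.83776137e+01 -5.78681984e+01]
```

View pics/c4.png

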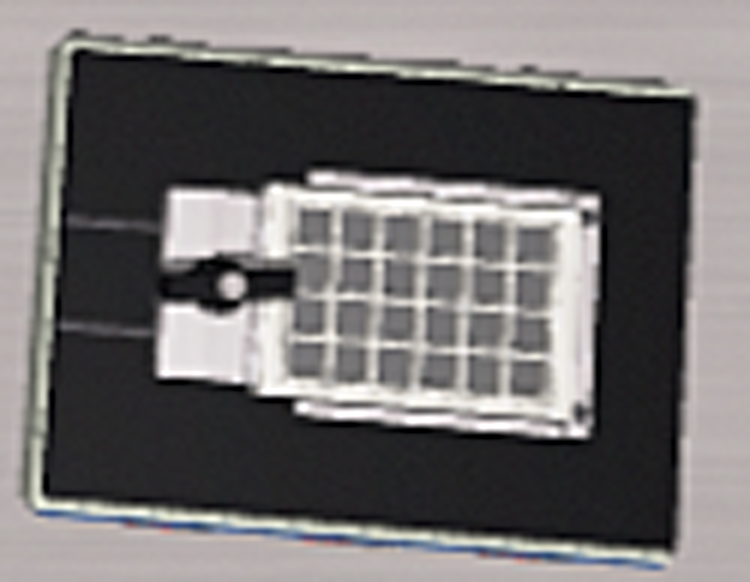

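View pics/c5.png

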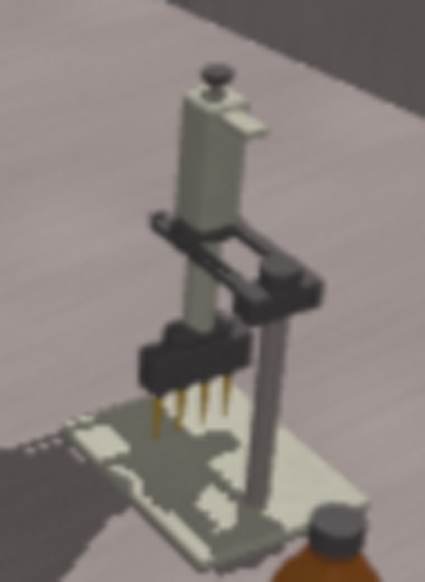

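The plate is flush against the end stop, the jaw is against the plate, and the wing lies along the shaker's y (locked). The pipette hangs with its finger rest toward the post. Next come the plate and pipette positions.

```bash
python3 - <<'E'
from h import *; from rig import ctrl
np.set_printoptions(precision=4,suppress=True)
T=Cam(ctrl.get_image("top"));S=Cam(ctrl.get_image("scene"))
c1=lambda *u: crop(u,6,(335,200))
wl=[(T,(.027,.045,.080),c1(315,226)),(T,(.027,-.045,.080),c1(538,244)),(T,(-.027,-.045,.080),c1(530,377)),(T,(-.027,.045,.080),c1(307,357))]
pp,r=fit(wl,[.51,-.28,0]); print("plate",pp,np.degrees(pp[2]));print(r,"row",W(pp,[0,-.045,.08]))
print("plunger scene",S.ray(crop((218,74),4.475,(290,110)),.273), "top",T.ray(crop((122,365),7,(140,192)),.273))
s=ctrl.get_state()
for q in ([.5227,.2677,.31],[.5227,.2677,.211]): print(delta(s,q,81.5))
E
```

```text
plate [ 0.5102 -0.2854 -0.0807] -4.625686251574315
[[ 0.2262 -0.0968]
 [-0.3001  0.0625]
 [-0.1342 -0.0383]
 [ 0.2091  0.076 ]] row [[ 0.5066 -0.3302  0.08  ]]
plunger scene [0.5299 0.2608 0.273 ] top [0.5227 0.2677 0.273 ]
(array([-102.6,   15. ,   -1.3]), np.float64(81.41323034700602), np.float64(-0.1))
(array([-102.6,   15. ,   97.7]), np.float64(81.41323034700602), np.float64(-0.1))
```

```bash
python3 -m pendant '-50 8 -1 0 0 0 1;-90 15 -1 0 0 0 1;-103 15 -1 0 0 0 1;-103 15 -1 0 0 0 1;-103 15 20 0 0 0 1;-103 15 40 0 0 0 1;-103 15 60 0 0 0 1;-103 15 80 0 0 0 1;-103 15 92 0 0 0 1;-103 15 97 0 0 0 1;-103 15 97 0 0 0 1;-103 15 97 0 0 0 0;-103 15 97 0 0 0 -0.2;-103 15 97 0 0 0 -0.3;-103 15 97 0 0 0 -0.4;-103 15 97 0 0 0 -0.6;-103 15 97 0 0 0 -1;-103 15 97 0 0 0 -1;-103 15 97 0 0 0 -1' 25
python3 -m pendant '0 0 0 0 0 0 -1;0 0 0 0 0 0 -1;0 0 0 0 0 0 -1' 40
```

```text
clock: 14.5
eef_pos: [0.5228, 0.2682, 0.2115]
eef_rot: [[-0.989, 0.148, -0.0], [0.148, 0.989, -0.0], [0.0, -0.0, -1.0]]
contact_force: [0.2, 1.0, 0.2]
finger_gap: 0.354
clock: 14.8
eef_pos: [0.5228, 0.2682, 0.2115]
eef_rot: [[-0.989, 0.148, 0.0], [0.148, 0.989, 0.0], [-0.0, 0.0, -1.0]]
contact_force: [0.5, 1.5, -1.5]
finger_gap: 0.342
```

```bash
python3 -m pendant '0 0 -4 0 0 0 -1;0 0 -8 0 0 0 -1;0 0 -12 0 0 0 -1;0 0 -15 0 0 0 -1;0 0 -15 0 0 0 -1;0 0 -15 0 0 0 -1' 
python3 -m pendant '10 0 0 0 0 0 -1;22 0 0 0 0 0 -1;34 0 0 0 0 0 -1;46 0 0 0 0 0 -1;58 0 0 0 0 0 -1;70 0 0 0 0 0 -1;82 0 0 0 0 0 -1;95 0 0 0 0 0 -1;100 0 0 0 0 0 -1;100 0 0 0 0 0 -1;100 0 -20 0 0 0 -1;100 0 -50 0 0 0 -1;100 0 -80 0 0 0 -1;100 0 -110 0 0 0 -1;100 0 -130 0 0 0 -1;100 0 -130 0 0 0 -1' 
python3 - <<'E'
from h import *; from rig import ctrl
import cv2
t=ctrl.get_image("top")["pixels"][:,:,::-1]; c=ctrl.get_image("scene")["pixels"][:,:,::-1]
cv2.imwrite("pics/c6.png",c); print(ctrl.get_state()["joint_pos"])
E
```

```text
clock: 15.4
eef_pos: [0.5228, 0.2682, 0.2266]
eef_rot: [[-0.989, 0.148, 0.0], [0.148, 0.989, 0.0], [-0.0, 0.0, -1.0]]
contact_force: [0.0, -0.1, -2.1]
finger_gap: 0.343
clock: 17.0
eef_pos: [0.4258, 0.2835, 0.3603]
eef_rot: [[-0.989, 0.149, 0.006], [0.149, 0.989, 0.003], [-0.006, 0.004, -1.0]]
contact_force: [0.3, -0.5, -2.6]
finger_gap: 0.346
[ 2.48315727e+01 -6.41582689e+00  9.31899910e+01 -7.88462458e-03
  9.32205019e+01 -5.66318230e+01]
```

View pics/c6.png

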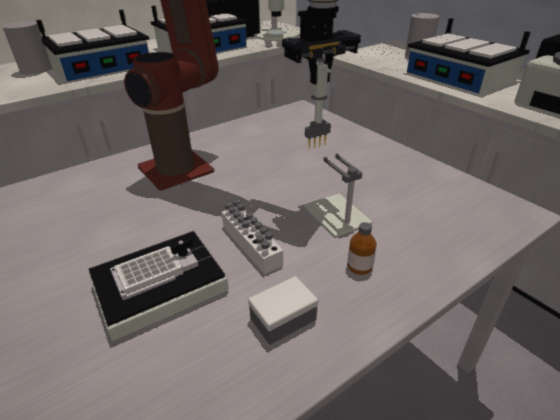

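The pipette is out of the stand and hanging upright in the grip, and everything else is undisturbed. Next I'll carry it over the rack.

```bash
cat >> h.py <<'E'
from scipy.spatial.transform import Rotation as Ro
def full(s,pos,yaw):
    R=np.array(s["eef_rot"]);a=np.radians(yaw);y=np.r_[np.cos(a),np.sin(a),0];z=np.r_[0,0,-1.];Rt=np.c_[np.cross(y,z),y,z]
    return (R.T@(np.array(pos)-s["eef_pos"])*1000).round(1), Ro.from_matrix(R.T@Rt).as_rotvec(degrees=True).round(2)
E
python3 -c "
from h import *; from rig import ctrl
print(*full(ctrl.get_state(),[.507,-.3303,.34],-4.5))"
```

```text
[-172.9 -594.1   16. ] [0.000e+00 1.000e-02 8.596e+01]
```

```bash
python3 -m pendant '-9 -30 0 0 0 4 -1;-20 -67 0 0 0 10 -1;-30 -104 2 0 0 16 -1;-41 -141 4 0 0 22 -1;-52 -178 6 0 0 28 -1;-63 -215 8 0 0 34 -1;-73 -252 10 0 0 40 -1;-84 -289 12 0 0 46 -1;-95 -326 14 0 0 52 -1;-106 -363 16 0 0 58 -1;-116 -400 16 0 0 64 -1;-127 -437 16 0 0 70 -1;-138 -474 16 0 0 75 -1;-149 -511 16 0 0 79 -1;-160 -548 16 0 0 82 -1;-167 -572 16 0 0 84 -1;-171 -587 16 0 0 85 -1;-173 -594 16 0 0 86 -1;-173 -594 16 0 0 86 -1;-173 -594 16 0 0 86 -1'
python3 -c "
from h import *; from rig import ctrl
print(*full(ctrl.get_state(),[.507,-.3303,.2925],-4.5))"
```

```text
clock: 19.1
eef_pos: [0.5071, -0.329, 0.3403]
eef_rot: [[0.078, 0.997, -0.0], [0.997, -0.078, 0.001], [0.001, -0.0, -1.0]]
contact_force: [0.8, 0.5, -1.2]
finger_gap: 0.34
[-1.3  0.1 47.8] [-0.02 -0.05  0.05]
```

```bash
python3 -m pendant '-0.5 0 12 0 0 0 -1;-0.5 0 24 0 0 0 -1;-0.5 0 36 0 0 0 -1;-0.5 0 44 0 0 0 -1;-0.5 0 48 0 0 0 -1;-0.5 0 48 0 0 0 -1;-0.5 0 48 0 0 0 -1'
python3 - <<'E'
from h import *; from rig import ctrl
import cv2
t=ctrl.get_image("top")["pixels"][:,:,::-1]; c=ctrl.get_image("scene")["pixels"][:,:,::-1]
A=cv2.resize(t[200:300,350:450],(400,400),interpolation=cv2.INTER_CUBIC)
B=cv2.resize(c[190:320,80:180],None,fx=4,fy=4,interpolation=cv2.INTER_CUBIC)
o=np.zeros((520,800,3),np.uint8);o[:400,400:]=A;o[:,:400]=B
cv2.imwrite("pics/c7.png",o)
E
```

```text
clock: 19.8
eef_pos: [0.5071, -0.3307, 0.2929]
eef_rot: [[0.079, 0.997, 0.0], [0.997, -0.079, -0.0], [-0.0, 0.0, -1.0]]
contact_force: [-0.7, -0.0, -2.2]
finger_gap: 0.344
```

View pics/c7.png

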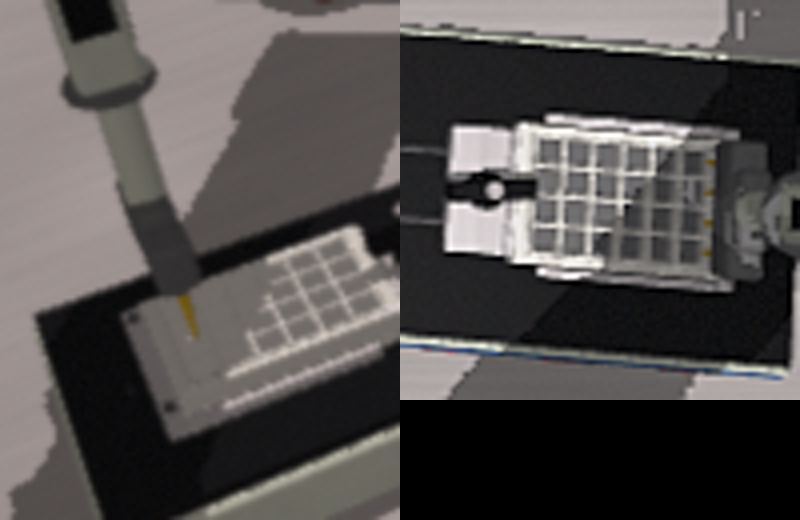

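The top view shows the four tips at about (711,162), (709,192), (707,222), (705,252) in the picture, at the edge of the last row. In the scene view they line up into one tip ending at (195,338). I'll compare these with predictions.

```bash
python3 - <<'E'
from h import *; from rig import ctrl
import cv2
it=ctrl.get_image("top");ic=ctrl.get_image("scene");T=Cam(it);S=Cam(ic);s=ctrl.get_state()
tz=s["eef_pos"][2]-.1915; a=np.radians(-4.5)
tips=np.array([[s["eef_pos"][0]+d*np.cos(a),s["eef_pos"][1]+d*np.sin(a),tz] for d in (-.027,-.009,.009,.027)])
pp=np.array([.5102,-.2854,-.0807]); wells=W(pp,[[x,-.045,.08] for x in(-.027,-.009,.009,.027)])
corners=W(pp,[[x,y,.08] for x in(-.035,.035) for y in(-.037,-.053)])
def pan(i,C,x0,y0,w,h,f):
    p=cv2.resize(np.ascontiguousarray(i["pixels"][y0:y0+h,x0:x0+w,::-1]),None,fx=f,fy=f,interpolation=cv2.INTER_CUBIC)
    for P,col in((tips,(0,0,255)),(wells,(0,255,0)),(corners,(255,128,0))):
        for u in C.proj(P): cv2.circle(p,tuple(int(round(v)) for v in ((u-[x0,y0]+.5)*f-.5)),2,col,-1)
    return p
o=np.zeros((600,800,3),np.uint8)
A=pan(it,T,408,230,40,50,10);B=pan(ic,S,105,235,39,60,10)
o[:500,:400]=A;o[:600,405:795]=B;cv2.imwrite("pics/c8.png",o)
print(T.proj(tips),S.proj(tips))
E
```

```text
[[426.07269207 262.57310098]
 [426.44945347 255.031204  ]
 [426.82491867 247.51525404]
 [427.19909435 240.02511742]] [[122.25547413 258.69163425]
 [124.34554508 263.39184891]
 [126.49519257 268.2260411 ]
 [128.70700073 273.20002208]]
```

View pics/c8.png

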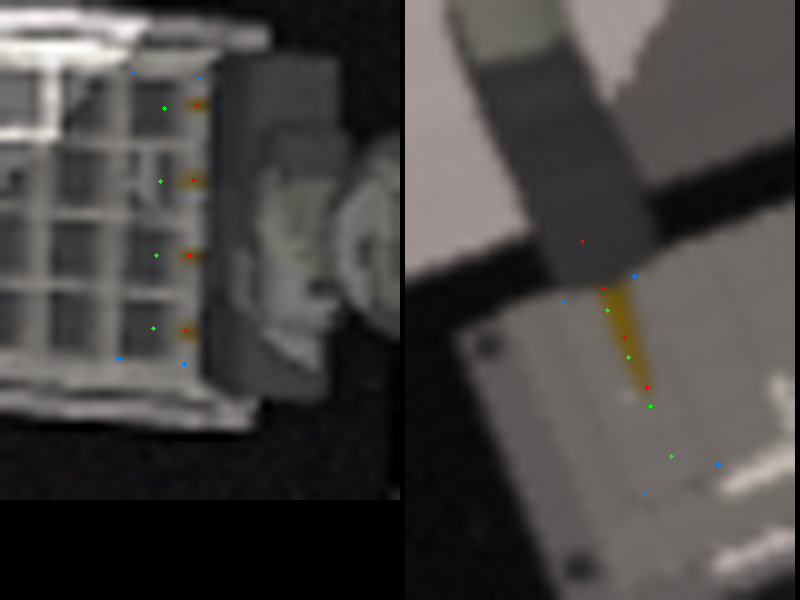

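In the top view the predicted tip positions (red) match the gold tips within about half a pixel. In the scene view the tip end is about 1 px low. I'll lower to about 6 mm and check with stretched contrast.

```bash
python3 -m pendant '0.5 0 4 0 0 0 -1;0.5 0 8 0 0 0 -1;0.5 0 12 0 0 0 -1;0.5 0 14.5 0 0 0 -1;0.5 0 14.5 0 0 0 -1;0.5 0 14.5 0 0 0 -1;0.5 0 14.5 0 0 0 -1'
python3 - <<'E'
from h import *; from rig import ctrl
import cv2
it=ctrl.get_image("top");ic=ctrl.get_image("scene");T=Cam(it);S=Cam(ic);s=ctrl.get_state()
tz=s["eef_pos"][2]-.1915; a=np.radians(-4.5); print(tz)
tips=np.array([[s["eef_pos"][0]+d*np.cos(a),s["eef_pos"][1]+d*np.sin(a),tz] for d in (-.027,-.009,.009,.027)])
pp=np.array([.5102,-.2854,-.0807]); wells=W(pp,[[x,-.045,.08] for x in(-.027,-.009,.009,.027)])
def pan(i,C,x0,y0,w,h,f):
    p=np.ascontiguousarray(i["pixels"][y0:y0+h,x0:x0+w,::-1]).astype(float)
    p=(np.clip(p/170,0,1)**.6*255).astype(np.uint8)
    p=cv2.resize(p,None,fx=f,fy=f,interpolation=cv2.INTER_CUBIC)
    for P,col in((tips,(0,0,255)),(wells,(0,255,0))):
        for u in C.proj(P): cv2.circle(p,tuple(int(round(v)) for v in ((u-[x0,y0]+.5)*f-.5)),2,col,-1)
    return p
o=np.zeros((600,800,3),np.uint8)
o[:500,:400]=pan(it,T,408,230,40,50,10);o[:600,405:795]=pan(ic,S,105,240,39,60,10);cv2.imwrite("pics/c9.png",o)
E
```

```text
clock: 20.7
eef_pos: [0.5071, -0.3302, 0.2783]
eef_rot: [[0.079, 0.997, 0.0], [0.997, -0.079, -0.0], [-0.0, 0.0, -1.0]]
contact_force: [-0.4, 0.5, -1.7]
finger_gap: 0.344
0.08679438610655776
```

View pics/c9.png

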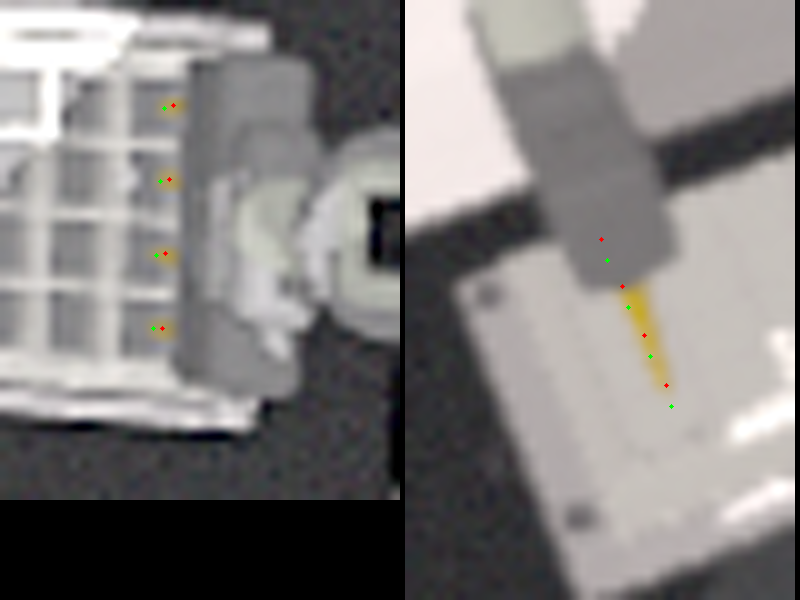

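The top view shows all four tips over the middles of the last row's wells, within 1–2 mm. The tip ends are about 7 mm above the rim and there is no contact force. I'll let it settle, then hand in.

```bash
python3 -m pendant '0 0 0.5 0 0 0 -1;0 0 0.5 0 0 0 -1;0 0 0.5 0 0 0 -1;0 0 0.5 0 0 0 -1;0 0 0.5 0 0 0 -1;0 0 0.5 0 0 0 -1'; python3 -c "
from rig import ctrl; print(ctrl.get_state()['qvel'].round(2)); print(ctrl.sign_off())"
```

```text
clock: 21.4
eef_pos: [0.507, -0.3301, 0.2775]
eef_rot: [[0.079, 0.997, 0.0], [0.997, -0.079, -0.0], [-0.0, 0.0, -1.0]]
contact_force: [0.2, -0.6, -2.3]
finger_gap: 0.346
[-0.    0.05  0.03  0.    0.03 -0.  ]
the job is handed in; nothing more can be done
None
```

The job is done and handed in at 21.4 s of the 59 s allowed. I slid the jaw until the plate was home against the end stop and turned the knob clockwise to its stop. I then drew the pipette out of its stand and carried it over the rack to the end row of wells.

**Clamp:** Pushing the jaw, force rose to 8 N once the plate met the stop. At the end of the knob's turn the moment rose to 0.69 N m and the pads began to slip on the wing. A top picture afterwards showed no gap at the stop and the wing lying along the shaker's y.

**Pipette:** It is upright and still, about 6 mm above the rim by arm position, with no sign of contact in the force reading. In the top view the tips were within about 1–2 mm of the middles of the wells.

**Checks that disagreed:**
- **First grip on the knob:** the fingers closed on the 22 mm hub instead of the wing, so I raised them 8 mm and gripped again.
- **Shaker position:** the first corner fit from the top picture was about 4 mm off in y. I used the later well fit and the jaw contact position, which agreed to about 1–2 mm.
- **Pipette position:** the scene camera put the hanging pipette about 10 mm from the top camera's estimate. I used the top camera, and the grip closed on the full 30 mm handle.
- **Tip height:** in the scene view the tip ends looked up to 1 px (about 2 mm) lower than the arm position implied.

I saw no sign that the rack, tip box or bottle had moved in the last full picture, taken just before the carry. I did not check them again after it.

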